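# Tamp the machine feet level in their bin

### The arm

A 6-joint arm with a two-finger parallel gripper is mounted at the origin on a cart in front of the work surface, level with it; the furniture and walls round the work are solid. World frame = base frame: x ahead of the robot, y to its left, z up, the work surface at z = 0. Lengths are in m, angles in rad, forces in N, time in s.
With the tool pointing down it reaches from about 0.25 to 0.725 m from the base axis. Payload 4 kg.
Tool frame: the origin (TCP) lies on the centre line of the jaws, within the pads' length; the fingertips stand 17 mm ahead of it and the grasp point (between the pads) lies 2 mm behind it; z points along the fingers, y is the line along which they close (so a half turn about z gives the same grasp; the last joint's range is limited). The gripper opens to 85 mm and grips with 20 to 120 N. Pads are 22 mm wide; open, the fingers measure 114 mm over their backs; the gripper's body (76 mm by 85 mm) begins 54 mm behind the grasp point. The pads swing forward as they close: fully open they stand 13 mm farther back than shut.
Start: joints at [-1.317, 0.241, 0.005, 1.335, 0, 1.571], TCP at [0.126, -0.484, 0.248] pointing down, gripper open.
Joint ranges: [-2.72, 2.72], [-1.05, 1.87], [-1.09, 1.28], [-1.99, 2.15], [-1.42, 1.44], [-3.14, 3.14]. Speed limits (rad/s): [2.79, 2.79, 3.14, 3.14, 3.14, 3.14].

### API

Orientations are given as a unit quaternion [x, y, z, w].
In Python, from workcell import get_obs, imaging, order gives the robot as it stands.
- The arm moves only by the tool apply_moves, never from a script. Its argument "targets" is a list that holds one entry, the list of rows, each a list of 5 numbers: the shift along the world's x, y, z in units of 40 mm (1.0 is 40 mm), then the turn about the world's z in degrees, then the gripper command: -1 is shut, 1 is fully open, values between are in proportion. In form: [[[dx, dy, dz, turn, fingers], ...]]. A call has 1 to 8 rows; each row shifts and turns the commanded pose from where the row before left it; what a row does not reach is not made up. A row lasts 1/12 s, in which the tool goes at most 41.7 mm and 7.16 degrees, less where a joint would pass 70% of its speed; a pose out of reach is approached as far as the arm can. A call is refused whole if a number of a shift passes 1 or a number of a turn 7.16, either way. A call with a gripper value outside its range is refused whole. The fingers move at their own pace and stop on an object; the grip force is fixed at half the most. Time passes only in rows, so rows that do not move let the fingers close. It gives the time, the measured TCP pose, the force, the opening and the grip force at its end, in the units of the state.
- get_obs(): the state, without advancing time (a new reading comes with each control period).
- imaging.camera(name): name is "scene" or "top"; returns (picture, depth): 480x640x3 uint8, blue, green, red; 480x640 float32, m along the optical axis (not along the pixel's ray), 0 where there is no reading.
- imaging.get_calibration(name): a dict with "camera_matrix" (3x3 intrinsics, pixels), "eye" and "rotation" of the camera in the world. Camera axes: x right, y down, z forward; pixel columns grow to the right and rows downward; lengths in m; the calibration is good to about 2 mm. A picture is of the moment at which its call begins. get_calibration takes no time and is no camera call.
- order.job_done(): hands the job in; it is judged then, once.
The state is a dict: "clock": time; "joint_pos": joint angles; "joint_vel": joint speeds; "tau": joint torques, N m; "eef_pos": TCP position; "tool_rot": TCP orientation; "ft_force": force on the tool from outside, world axes, zero at the start; "ft_torque": the same for the moment, N m; "grip_width": finger opening in m; "grasp_force": force on a finger pad.
Only numpy, scipy, OpenCV 4.12 (cv2) and the standard library are available. Lean on these libraries where they do the work, as an engineer would, in place of code of your own. Each camera call takes 0.05 s, during which the arm holds its last target. There are 200 camera calls.

### The job

One of the machine feet in the grey bin has stuck proud of the others, so the next bin cannot be stacked on top. Take the wooden tamper by its grip and press the feet down with its flat plate, without touching them with the gripper, until all five stand flat on the bin's floor. Then stand the tamper upright on the bench outside the bin and let go of it, leaving the other things on the bench where they are.

Things in the scene. Friction and masses are not known exactly. Their poses are not given: they have to be found in the camera images.
- bin: low open square bin of grey plastic, 168 x 168 mm outside, 42 mm high, walls and floor 6 mm thick (inside 156 x 156 mm, floor 6 mm above the bench), fixed to the bench, right of a tall pegboard partition (it runs along x at y = 0.08, from x = 0.26 on, its top 0.49 m above the bench) and beyond a blue cabinet 176 mm high (its drawer lips reach y = -0.20). Origin: centre of its underside, on the bench; z up, x and y along its sides.
- tamper_grip (a point): wooden tamper, loose, 0.25 kg, starting upright on the bench: flat round plate 100 mm across, 14 mm thick; collar 52 mm across up to 75 mm; round grip 28 mm across from 75 mm to the top at 160 mm (heights over the plate's underside). Fingertips may rest on the collar's flat top. This point: on its axis, 120 mm above its underside; z points up the grip
- foot_a: one of the four dark cast-metal tapered machine feet (round, 60 mm across the base, 36 mm across the flat top, 30 mm tall, 0.3 kg) standing on the bin's floor at the start, one towards each corner. Origin: centre of its underside; z points out of its top. It slides easily.
- foot_b: one of the four dark cast-metal tapered machine feet (round, 60 mm across the base, 36 mm across the flat top, 30 mm tall, 0.3 kg) standing on the bin's floor at the start, one towards each corner. Origin: centre of its underside; z points out of its top. It slides easily.
- foot_c: one of the four dark cast-metal tapered machine feet (round, 60 mm across the base, 36 mm across the flat top, 30 mm tall, 0.3 kg) standing on the bin's floor at the start, one towards each corner. Origin: centre of its underside; z points out of its top. It slides easily.
- foot_d: one of the four dark cast-metal tapered machine feet (round, 60 mm across the base, 36 mm across the flat top, 30 mm tall, 0.3 kg) standing on the bin's floor at the start, one towards each corner. Origin: centre of its underside; z points out of its top. It slides easily.
- foot_e: fifth machine foot, same shape as the others. At the start it stands proud near the middle of the bin, its base caught on the other four's sloping sides, its underside 10 to 25 mm above the bin's floor. Its weight does not bring it down; a push of up to about 15 N straight down on its top wedges the others apart and it goes to the floor. Origin: centre of its underside; z out of its top
- solder_spool: bystander: spool of solder with blue flanges, 57 x 65 x 36 mm, on the bench; origin at the centre of its underside
- tape_roll: bystander: roll of blue tape, 62 mm across, 18 mm high, lying flat on the bench by the near corner of an open laptop, whose leaning lid (fixed) has its top edge 0.26 m up, running from (x, y) = (0.38, -0.40) to (0.73, -0.26); origin at the centre of its underside

How it is judged:
By the outcome, as a careful person would: the job done as asked, in the order asked, and still so for the second after the job is handed in, with the robot touching nothing.
It also fails if it takes over 64 s, if anything falls off the work surface, if the arm or the gripper's body presses on something with over 40 N, if the wrist force passes 120 N, or if a joint passes its speed limit or range.

## Working session

There is one attempt and no reset: what is moved stays moved. The work goes in short steps, Python scripts to look and compute and a tool call to move; the robot and the scene stay as the last step left them, time stands still between calls to the robot, and variables do not carry over. Pictures are saved under pics/ and viewed, at most 10 in all, crops included, and the job is handed in when it is done.

Besides the shell and the picture viewer there is one more tool, called after "Request:" as name(argument=value, ...), one argument or row to a line, values as JSON. apply_moves: Moves the arm, as the interface text tells. Its arguments: {"type":"object","properties":{"targets":{"type":"array","items":{"type":"array","items":{"type":"array","items":{"type":"number"}}}}},"required":["targets"]}

```bash
mkdir -p pics; cat > h.py <<'E'
import numpy as np, cv2
from workcell import get_obs, imaging, order
def shot(name,f):
    p,d=imaging.camera(name); cv2.imwrite(f'pics/{f}.png',p); np.save(f'pics/{f}.npy',d); return p,d
def cloud(name,d):
    c=imaging.get_calibration(name); K=np.array(c["camera_matrix"]); R=np.array(c["rotation"]); e=np.array(c["eye"])
    v,u=np.mgrid[:480,:640]; r=np.stack([(u-K[0,2])/K[0,0],(v-K[1,2])/K[1,1],np.ones(u.shape)],-1)*d[...,None]
    return r@R.T+e
E
python3 - <<'E'
from h import *
for n in("scene","top"):
    c=imaging.get_calibration(n);print(n,c)
    p,d=shot(n,n+'0');P=cloud(n,d);np.save(f'pics/{n}P.npy',P)
    print(P[240,320],P[400,320])
print(get_obs())
E
```

```text
scene {'camera_matrix': array([[499.27118526,   0.        , 317.34626865],
       [  0.        , 499.27118526, 238.05923891],
       [  0.        ,   0.        ,   1.        ]]), 'eye': array([-0.25143441, -0.70688626,  0.63842042]), 'rotation': array([ 0.75793793, -0.43478309,  0.2459636 , -0.41951837])}Traceback (most recent call last):
  File "<stdin>", line 4, in <module>
  File "h.py", line 8, in cloud
    return r@R.T+e
           ~^~~~
ValueError: matmul: Input operand 1 has a mismatch in its core dimension 0, with gufunc signature (n?,k),(k,m?)->(n?,m?) (size 4 is different from 3)
```

View pics/scene0.png

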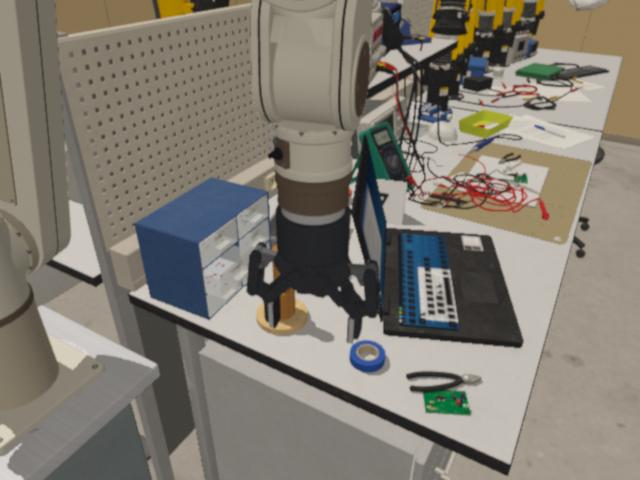

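Scene view: tamper (about 283,315) is behind the gripper, between the blue cabinet and laptop; tape roll at (368,355).

```bash
sed -i 's/R=np.array(c\["rotation"\])/R=Rotation.from_quat(c["rotation"]).as_matrix()/; 1a from scipy.spatial.transform import Rotation' h.py
python3 - <<'E'
from h import *
print(imaging.get_calibration("top"))
for n in("scene","top"):
    p,d=shot(n,n+'0');P=cloud(n,d);np.save(f'pics/{n}P.npy',P)
    if n=="scene":print(P[355,368],P[322,300],P[300,450])
    else:
        print(P[240,320],P[400,320])
print(get_obs())
E
```

```text
{'camera_matrix': array([[475.17679405,   0.        , 311.48945427],
       [  0.        , 475.17679405, 236.64233107],
       [  0.        ,   0.        ,   1.        ]]), 'eye': array([ 0.38409427, -0.29084941,  0.93162993]), 'rotation': array([-0.69906218,  0.71005193, -0.06197347,  0.05742483])}
[ 0.35202632 -0.46722507 -0.00289179] [ 0.35376188 -0.32473224  0.00876217] [ 0.54754942 -0.55130156  0.02018483]
[ 0.53070998 -0.31410094  0.03266309] [ 0.1066078  -0.32411629 -0.76234593]
{'clock': 0.15, 'joint_pos': array([-1.31697679e+00,  2.41222312e-01,  4.05845819e-03,  1.33520303e+00,
        8.48480509e-06,  1.57078347e+00]), 'joint_vel': array([ 6.05562731e-04, -1.43600893e-03,  2.38585891e-03, -4.45057714e-04,
       -1.56828774e-03,  9.46953080e-05]), 'tau': array([ 6.39597001e-04, -3.72635436e+01,  2.52638447e+01,  1.23900734e-02,
        9.36071547e-05,  8.41387845e-06]), 'eef_pos': array([ 0.12544297, -0.48355225,  0.2476357 ]), 'tool_rot': array([ 9.91956639e-01,  1.26575708e-01, -9.51789893e-05, -7.79501260e-04]), 'ft_force': array([0.27425755, 0.03589449, 0.03010136]), 'ft_torque': array([-0.04458026, -0.01170273, -0.02251231]), 'grasp_force': 0.0, 'grip_width': 0.08523344402405764}
```

View pics/top0.png

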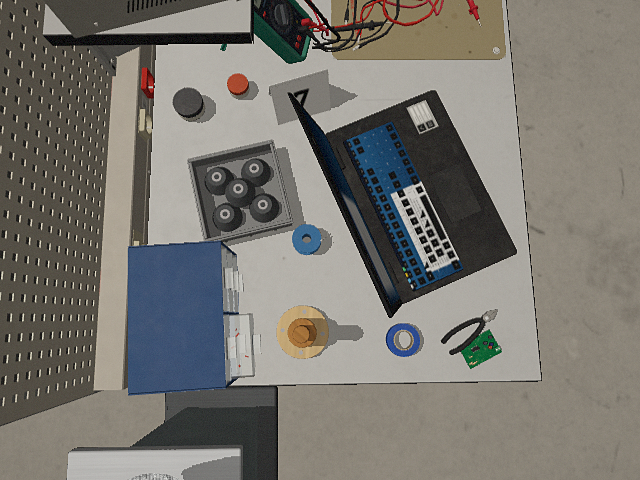

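The top view shows the bin at about (243,192) with the five feet inside, e in the middle at (239,188). The tamper plate is at (302,332), the spool at (307,239) and the tape at (404,340).

```bash
python3 - <<'E'
from h import *
P=np.load('pics/topP.npy');np.set_printoptions(precision=4,suppress=True)
for u,v in [(190,158),(274,141),(298,222),(207,243)]:
    Q=P[v-4:v+5,u-4:u+5].reshape(-1,3); q=Q[(Q[:,2]>.035)&(Q[:,2]<.05)]; print('corner',q.mean(0),len(q))
# pixel to plane
c=imaging.get_calibration("top");K=c["camera_matrix"];R=Rotation.from_quat(c["rotation"]).as_matrix();e=c["eye"]
def pl(u,v,z):
    r=R@np.array([(u-K[0,2])/K[0,0],(v-K[1,2])/K[1,1],1]);return e+r*(z-e[2])/r[2]
for n,(u,v) in zip('1234',[(190,158),(274,141),(298,222),(207,243)]):print(n,pl(u,v,.042))
for u,v in [(217,177),(256,169),(226,214),(263,206),(239,188)]:
    Q=P[v-5:v+6,u-5:u+6].reshape(-1,3);h=np.median(Q[:,2]);print('foot',h,np.percentile(Q[:,2],90),pl(u,v,h))
m=(P[...,2]>.15)&(P[...,2]<.175)&(np.hypot(P[...,0]-.33,P[...,1]+.31)<.06)
print('grip top',P[m].min(0),P[m].max(0),P[m].mean(0),m.sum())
m=(P[...,2]>.009)&(P[...,2]<.02)&(np.hypot(P[...,0]-.33,P[...,1]+.31)<.07)
q=P[m];print('plate',(q.min(0)+q.max(0))/2,q.max(0)-q.min(0))
for n,u,v in[('spool',307,239),('tape',404,340)]:
    Q=P[v-25:v+26,u-25:u+26].reshape(-1,3);q=Q[Q[:,2]>.01];print(n,(q.min(0)+q.max(0))/2,q.max(0))
E
```

```text
corner [ 0.6922 -0.064   0.0395] 37
corner [ 0.7255 -0.2221  0.039 ] 24
corner [ 0.5594 -0.2787  0.0354] 3
corner [ 0.5336 -0.1004  0.0406] 16
1 [ 0.6952 -0.0632  0.042 ]
2 [ 0.7277 -0.2272  0.042 ]
3 [ 0.5646 -0.2725  0.042 ]
4 [ 0.5267 -0.0999  0.042 ]
foot 0.0356719596179913 0.037891899693726416 [ 0.6579 -0.1153  0.0357]
foot 0.03526933421127454 0.037323893017292664 [ 0.6732 -0.1913  0.0353]
foot 0.03552164485065379 0.037483691584527135 [ 0.5838 -0.1339  0.0355]
foot 0.03577476249784339 0.037801136960683435 [ 0.5985 -0.2051  0.0358]
foot 0.05126033590261392 0.053513267377171325 [ 0.6307 -0.1607  0.0513]
grip top [ 0.346  -0.2905  0.1535] [ 0.3714 -0.2649  0.1634] [ 0.3589 -0.2775  0.1593] 235
plate [ 0.3541 -0.2838  0.014 ] [0.0891 0.0857 0.0097]
spool [ 0.4828 -0.2822  0.471 ] [ 0.5816 -0.2404  0.9316]
tape [ 0.3483 -0.3945  0.4711] [ 0.3862 -0.2908  0.9316]
```

Request:
apply_moves(
  targets=[
    [[0.7,0.62,0,0,1],[0.7,0.62,0,0,1],[0.7,0.62,0,0,1],[0.7,0.62,0,0,1],[0.7,0.62,0,0,1],[0.7,0.62,0,0,1],[0.7,0.62,0,0,1],[0.7,0.62,0,0,1]],
  ],
)

```text
clock: 0.82
eef_pos: [0.3504, -0.284, 0.2482]
tool_rot: [0.992, 0.126, -0.0, -0.0]
ft_force: [1.2, -0.3, -0.8]
grip_width: 0.0855
grasp_force: 0.0
```

Request:
apply_moves(
  targets=[
    [[0.22,0.2,0,0,1],[0,0,0,0,1],[0,0,-0.8,0,1],[0,0,-0.8,0,1],[0,0,-0.8,0,1],[0,0,-0.5,0,1],[0,0,-0.3,0,1],[0,0,0,0,1]],
  ],
)

```text
clock: 1.48
eef_pos: [0.3555, -0.2766, 0.1172]
tool_rot: [0.992, 0.126, -0.003, -0.002]
ft_force: [-0.2, 0.3, -0.7]
grip_width: 0.0852
grasp_force: 0.0
```

Request:
apply_moves(
  targets=[
    [[0,0,0,0,0],[0,0,0,0,-1],[0,0,0,0,-1],[0,0,0,0,-1],[0,0,0,0,-1],[0,0,0,0,-1],[0,0,0,0,-1],[0,0,0,0,-1]],
  ],
)

```text
clock: 2.15
eef_pos: [0.3588, -0.2778, 0.1212]
tool_rot: [0.992, 0.127, 0.001, 0.001]
ft_force: [-1.2, 1.0, 4.8]
grip_width: 0.0264
grasp_force: 58.6
```

Request:
apply_moves(
  targets=[
    [[0,0,0.3,0,-1],[0,0,0.7,0,-1],[0,0,0.8,0,-1],[0,0,0.8,0,-1],[0,0,0.8,0,-1],[0,0,0.8,0,-1],[0,0,0.6,0,-1],[0,0,0.2,0,-1]],
  ],
)

```text
clock: 2.82
eef_pos: [0.3594, -0.2784, 0.3238]
tool_rot: [0.992, 0.127, 0.002, 0.002]
ft_force: [0.9, -0.7, -2.7]
grip_width: 0.0268
grasp_force: 60.0
```

Request:
apply_moves(
  targets=[
    [[0.3,0.13,0,0,-1],[0.6,0.26,0,0,-1],[0.7,0.3,0,0,-1],[0.7,0.3,0,0,-1],[0.7,0.3,0,0,-1],[0.7,0.3,0,0,-1],[0.7,0.3,0,0,-1],[0.7,0.3,0,0,-1]],
  ],
)

```text
clock: 3.48
eef_pos: [0.5634, -0.1883, 0.3168]
tool_rot: [0.992, 0.127, -0.002, -0.001]
ft_force: [-0.3, -0.3, -3.4]
grip_width: 0.0267
grasp_force: 59.8
```

Request:
apply_moves(
  targets=[
    [[0.7,0.3,0,0,-1],[0.6,0.26,0,0,-1],[0.4,0.16,0,0,-1],[0,0,0,0,-1],[0,0,0,0,-1],[0,0,0,0,-1],[0,0,0,0,-1]],
  ],
)

```text
clock: 4.07
eef_pos: [0.6295, -0.1614, 0.3192]
tool_rot: [0.992, 0.126, -0.001, -0.0]
ft_force: [-0.7, 0.0, -3.5]
grip_width: 0.027
grasp_force: 59.8
```

```bash
python3 - <<'E'
from h import *
shot('scene','scene1')
p,d=shot('top','top1');P=cloud('top',d)
print(get_obs()['eef_pos'],get_obs()['joint_pos'])
a=cv2.imread('pics/scene1.png');cv2.imwrite('pics/m1.png',cv2.resize(np.hstack([a,p]),(800,300)))
E
```

```text
[ 0.6295899  -0.16165431  0.32034421] [-2.51310667e-01  5.59483697e-01  6.65720991e-01  1.67742382e+00
 -4.84834055e-05  2.63750810e+00]
```

View pics/m1.png

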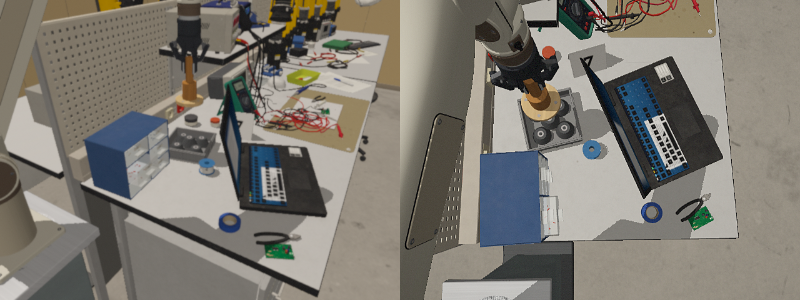

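The tamper is held upright over the bin. Lowering it to just above the proud foot, then pressing gently.

Request:
apply_moves(
  targets=[
    [[0,0,-0.5,0,-1],[0,0,-0.7,0,-1],[0,0,-0.7,0,-1],[0,0,-0.6,0,-1],[0,0,-0.4,0,-1],[0,0,-0.2,0,-1],[0,0,0,0,-1],[0,0,0,0,-1]],
  ],
)

```text
clock: 4.83
eef_pos: [0.6303, -0.1616, 0.1971]
tool_rot: [0.992, 0.126, 0.0, 0.0]
ft_force: [-0.4, -0.4, -2.4]
grip_width: 0.0265
grasp_force: 59.9
```

Request:
apply_moves(
  targets=[
    [[0,0,-0.1,0,-1],[0,0,-0.1,0,-1],[0,0,-0.1,0,-1],[0,0,-0.1,0,-1],[0,0,-0.1,0,-1],[0,0,0,0,-1]],
  ],
)

```text
clock: 5.33
eef_pos: [0.6298, -0.161, 0.175]
tool_rot: [0.992, 0.127, -0.001, -0.0]
ft_force: [0.8, -0.0, -3.1]
grip_width: 0.0268
grasp_force: 59.9
```

Request:
apply_moves(
  targets=[
    [[0,0,-0.05,0,-1],[0,0,-0.05,0,-1],[0,0,-0.05,0,-1],[0,0,-0.05,0,-1],[0,0,-0.05,0,-1],[0,0,0,0,-1]],
  ],
)

```text
clock: 5.83
eef_pos: [0.6305, -0.1612, 0.1661]
tool_rot: [0.992, 0.127, 0.0, 0.0]
ft_force: [-0.3, 0.9, -0.7]
grip_width: 0.027
grasp_force: 60.0
```

Request:
apply_moves(
  targets=[
    [[0,0,-0.05,0,-1],[0,0,-0.05,0,-1],[0,0,-0.05,0,-1],[0,0,0,0,-1]],
  ],
)

```text
clock: 6.17
eef_pos: [0.6301, -0.1612, 0.1596]
tool_rot: [0.992, 0.127, -0.0, -0.0]
ft_force: [-0.3, -0.6, -2.3]
grip_width: 0.0265
grasp_force: 60.0
```

Request:
apply_moves(
  targets=[
    [[0,0,-0.04,0,-1],[0,0,-0.04,0,-1],[0,0,0,0,-1]],
  ],
)

```text
clock: 6.42
eef_pos: [0.6301, -0.1611, 0.1574]
tool_rot: [0.992, 0.127, -0.0, -0.0]
ft_force: [-1.2, -0.1, 0.3]
grip_width: 0.0267
grasp_force: 60.0
```

Request:
apply_moves(
  targets=[
    [[0,0,-0.04,0,-1],[0,0,0,0,-1]],
  ],
)

```text
clock: 6.58
eef_pos: [0.6302, -0.161, 0.1574]
tool_rot: [0.992, 0.127, 0.0, 0.0]
ft_force: [-3.3, 0.9, 7.5]
grip_width: 0.027
grasp_force: 60.8
```

Request:
apply_moves(
  targets=[
    [[0,0,-0.04,0,-1],[0,0,0,0,-1],[0,0,0,0,-1]],
  ],
)

```text
clock: 6.83
eef_pos: [0.6302, -0.161, 0.1572]
tool_rot: [0.992, 0.127, 0.001, 0.0]
ft_force: [-5.2, 1.5, 12.7]
grip_width: 0.027
grasp_force: 61.5
```

Request:
apply_moves(
  targets=[
    [[0,0,-0.04,0,-1],[0,0,0,0,-1],[0,0,0,0,-1]],
  ],
)

```text
clock: 7.08
eef_pos: [0.6303, -0.1609, 0.1572]
tool_rot: [0.992, 0.127, 0.002, 0.001]
ft_force: [-8.4, 2.8, 17.9]
grip_width: 0.0264
grasp_force: 62.0
```

Rigid stop with the plate at about 36 mm, which is foot height on the floor. Lifting and backing off to check.

Request:
apply_moves(
  targets=[
    [[0,0,0.2,0,-1],[0,0,0.5,0,-1],[0,0,0.7,0,-1],[0,0,0.8,0,-1],[0,0,0.8,0,-1],[0,0,0.7,0,-1],[0,0,0.4,0,-1],[0,0,0.1,0,-1]],
  ],
)

```text
clock: 7.75
eef_pos: [0.6315, -0.1615, 0.3239]
tool_rot: [0.992, 0.127, 0.003, 0.001]
ft_force: [0.4, -0.5, -2.5]
grip_width: 0.0269
grasp_force: 59.9
```

Request:
apply_moves(
  targets=[
    [[-0.3,-0.13,0,0,-1],[-0.6,-0.26,0,0,-1],[-0.7,-0.3,0,0,-1],[-0.7,-0.3,0,0,-1],[-0.7,-0.3,0,0,-1],[-0.7,-0.3,0,0,-1],[-0.7,-0.3,0,0,-1],[-0.7,-0.3,0,0,-1]],
  ],
)

```text
clock: 8.42
eef_pos: [0.4242, -0.2488, 0.3182]
tool_rot: [0.992, 0.127, -0.001, -0.001]
ft_force: [-0.2, -0.3, -2.5]
grip_width: 0.0268
grasp_force: 59.7
```

Request:
apply_moves(
  targets=[
    [[-0.7,-0.3,0,0,-1],[-0.6,-0.26,0,0,-1],[-0.4,-0.16,0,0,-1],[0,0,0,0,-1],[0,0,0,0,-1]],
  ],
)

```text
clock: 8.83
eef_pos: [0.3573, -0.2776, 0.3191]
tool_rot: [0.992, 0.126, -0.001, -0.001]
ft_force: [0.6, -0.4, -3.2]
grip_width: 0.0268
grasp_force: 59.9
```

```bash
python3 - <<'E'
from h import *
p,d=shot('top','top2');P=cloud('top',d)
s,ds=shot('scene','scene2')
print(get_obs()['eef_pos'])
z=np.where((P[...,0]>.54)&(P[...,0]<.72)&(P[...,1]>-.25)&(P[...,1]<-.09),P[...,2],0)
print(np.percentile(z[z>.028],[50,90,99,100]))
cv2.imwrite('pics/m2.png',np.hstack([cv2.resize(p[130:255,170:310],None,fx=3,fy=3),cv2.resize(s[180:305,240:360],None,fx=3,fy=3)]))
E
```

```text
[ 0.35861593 -0.27730413  0.31939246]
[0.03596829 0.04117085 0.04352603 0.04491418]
```

View pics/m2.png

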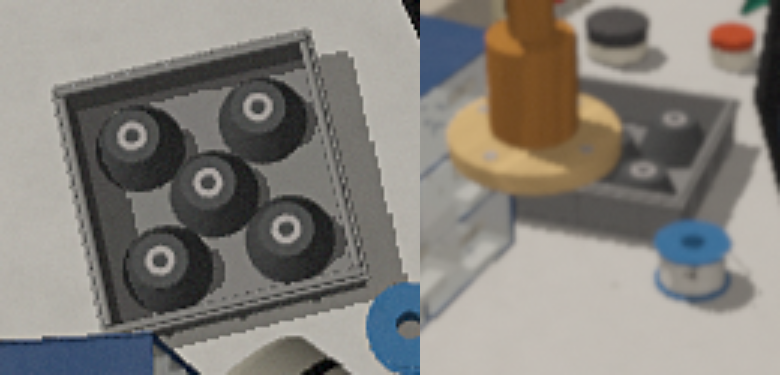

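The crop shows all five feet separated, with the middle one down. I'll check the heights from depth and then set the tamper down.

```bash
python3 - <<'E'
from h import *
P=cloud('top',np.load('pics/top2.npy'))
for u,v in [(214,175),(256,165),(239,191),(223,217),(265,206)]:
    Q=P[v-4:v+5,u-4:u+5,2];print(np.median(Q),np.percentile(Q,[10,90]))
E
```

```text
0.03546653352757245 [0.0338581  0.03739443]
0.03582133114806618 [0.03368116 0.03772953]
0.035830475130793626 [0.03375087 0.03744874]
0.03568947647428311 [0.03380957 0.037312  ]
0.0355202450413481 [0.03353511 0.03810211]
```

Request:
apply_moves(
  targets=[
    [[0,0,-0.4,0,-1],[0,0,-0.8,0,-1],[0,0,-0.8,0,-1],[0,0,-0.8,0,-1],[0,0,-0.8,0,-1],[0,0,-0.6,0,-1],[0,0,-0.4,0,-1],[0,0,0,0,-1]],
  ],
)

```text
clock: 9.6
eef_pos: [0.3567, -0.275, 0.132]
tool_rot: [0.992, 0.127, -0.003, -0.003]
ft_force: [-0.6, 0.5, -2.8]
grip_width: 0.0264
grasp_force: 59.7
```

Request:
apply_moves(
  targets=[
    [[0,0,-0.1,0,-1],[0,0,-0.1,0,-1],[0,0,-0.1,0,-1],[0,0,0,0,-1],[0,0,0,0,-1]],
  ],
)

```text
clock: 10.02
eef_pos: [0.3587, -0.2778, 0.1249]
tool_rot: [0.992, 0.127, 0.0, 0.0]
ft_force: [-1.1, -0.6, -2.6]
grip_width: 0.0266
grasp_force: 59.9
```

Request:
apply_moves(
  targets=[
    [[0,0,-0.05,0,-1],[0,0,-0.04,0,-1],[0,0,0,0,-1],[0,0,0,0,-1]],
  ],
)

```text
clock: 10.35
eef_pos: [0.3587, -0.2779, 0.1213]
tool_rot: [0.992, 0.127, 0.001, 0.0]
ft_force: [-1.0, 0.9, 1.2]
grip_width: 0.027
grasp_force: 60.1
```

On the bench; opening, then rising.

Request:
apply_moves(
  targets=[
    [[0,0,0,0,-0.3],[0,0,0,0,0],[0,0,0,0,0.3],[0,0,0,0,0.6],[0,0,0,0,1],[0,0,0,0,1],[0,0,0,0,1],[0,0,0,0,1]],
  ],
)

```text
clock: 11.02
eef_pos: [0.3583, -0.2776, 0.1207]
tool_rot: [0.992, 0.127, -0.0, -0.0]
ft_force: [0.4, -0.6, -0.1]
grip_width: 0.0856
grasp_force: 0.0
```

Request:
apply_moves(
  targets=[
    [[0,0,0.3,0,1],[0,0,0.6,0,1],[0,0,0.8,0,1],[0,0,0.8,0,1],[0,0,0.8,0,1],[0,0,0.6,0,1],[0,0,0.3,0,1],[0,0,0,0,1]],
  ],
)

```text
clock: 11.68
eef_pos: [0.3597, -0.2786, 0.2921]
tool_rot: [0.992, 0.127, 0.002, 0.002]
ft_force: [-0.0, -0.4, 0.0]
grip_width: 0.0857
grasp_force: 0.0
```

Request:
apply_moves(
  targets=[
    [[-0.4,-0.36,0,0,1],[-0.6,-0.55,0,0,1],[-0.6,-0.55,0,0,1],[-0.6,-0.55,0,0,1],[-0.6,-0.55,0,0,1],[-0.4,-0.36,0,0,1],[0,0,0,0,1],[0,0,0,0,1]],
  ],
)

```text
clock: 12.35
eef_pos: [0.2293, -0.3944, 0.2873]
tool_rot: [0.992, 0.125, -0.0, -0.001]
ft_force: [0.2, 0.0, -0.5]
grip_width: 0.0852
grasp_force: 0.0
```

```bash
python3 - <<'E'
from h import *
p,d=shot('top','top3');P=cloud('top',d)
m=(P[...,2]>.15)&(P[...,2]<.175)&(np.hypot(P[...,0]-.355,P[...,1]+.28)<.05);print(P[m].mean(0),m.sum());print(get_obs()['eef_pos'],get_obs()['ft_force'])
E
```

```text
[ 0.35884471 -0.27775089  0.15923846] 238
[ 0.23000824 -0.39389361  0.28754147] [-0.2074042  -0.02009966 -0.21921952]
```

View pics/top3.png

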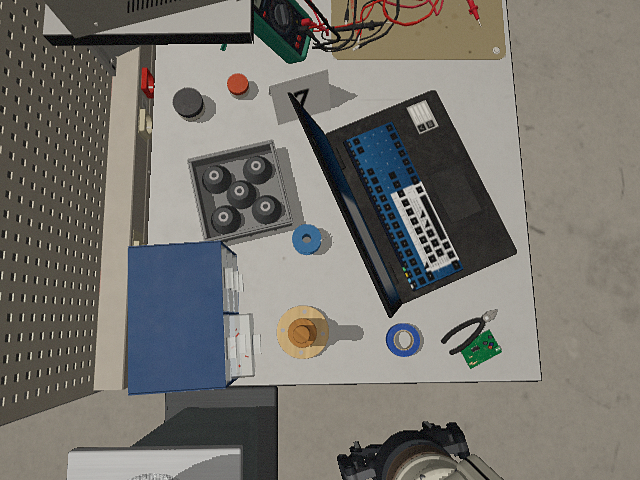

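The tamper stands upright at (302,332), the spool (307,239) and tape (404,340) haven't moved, and the five feet are down in the bin.

```bash
python3 -c "
from workcell import order
print(order.job_done())"
```

```text
the job is handed in; nothing more can be done
None
```

Job handed in at about 12 s: all five feet measure flat on the bin floor, the tamper stands upright and released where it started, and the spool and tape haven't moved.

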